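# Clear the print bed into the scrap tray

## Robot

A 7-joint arm with a two-finger parallel gripper is mounted at the origin on the work surface. World frame = base frame: x ahead of the robot, y to its left, z up, the work surface at z = 0. Lengths are in m, angles in degrees, forces in N, time in s.
With the tool pointing down it reaches from about 0.425 to 0.95 m from the base axis. Payload 16.7 kg.
Tool frame: the origin (TCP) lies midway between the tips of the shut fingers; the grasp point (between the pads) lies 19 mm behind it; z points along the fingers, y is the direction in which the jaws open and shut (so a half turn about z gives the same grasp; the last joint's range is limited). The gripper opens to 94 mm and grips with 3 to 60 N. Pads are 16 mm wide; open, the fingers measure 119 mm over their backs; the gripper's body (75 mm by 177 mm) begins 78 mm behind the grasp point.
Start: joints at [59.674, 24.414, 4.234, 92.017, -1.954, 63.644, -3.845], TCP at [0.25, -0.627, 0.205] pointing down, gripper open.
Joint ranges: [-163.25, 163.25], [-28.42, 122.38], [-70.27, 78.77], [12.13, 141.07], [-58.53, 238.53], [9.26, 117.41], [-156.51, 156.51]. Speed limits (degrees/s): [108.29, 108.29, 136.94, 136.94, 172.46, 172.46, 172.46].

## Interface

Orientations are given as a 3x3 rotation matrix whose columns are the frame's x, y, z axes.
In Python, from workcell import ctrl, vision, finish_job gives the robot as it stands. The module is installed in compiled form; this text tells all that it offers.
- The arm moves only by the tool carry_out, never from a script. Its argument "increments" is a list of rows, each a list of 3 entries, a list of its own where there are three numbers: the shift along the tool's x, y, z in m, then the turn, a rotation vector about the tool's x, y, z in rad, then the finger opening in m, from 0 to 0.094. A call has 1 to 8 rows; each row is the pose to reach, as a shift and turn from the pose commanded when the call began, along the tool's axes at that moment; what a row does not reach only later rows make up. A row lasts 1/12 s, in which the tool goes at most 41.7 mm and 7.16 degrees, less where a joint would pass 70% of its speed; a pose out of reach is approached as far as the arm can. A call with a gripper value outside its range is refused whole. The fingers move at their own pace and stop on an object; "force" is the grip in N (left out, the last holds). Time passes only in rows, so rows that repeat a pose let the fingers close. It gives the time, the measured TCP pose, the force and the opening at its end, in the units of the state.
- ctrl.observe(): the state, without advancing time (a new reading comes with each control period).
- vision.get_image(name): name is "side" or "top"; returns a dict with "frame" (384x512x3 uint8, red, green, blue), "depth" (384x512 float32, m along the optical axis (not along the pixel's ray), 0 where there is no reading), "fovy" (degrees; the focal length in pixels is half the picture's height over the tangent of half this angle, whatever the lens; pixels are square), "cx", "cy" (the principal point, pixels), "dist" ([k1, k2, p1, p2, k3] as OpenCV has them; the pictures are not rectified), "view" (4x4, takes a point from world to camera coordinates). Camera axes: x right, y up, looking along -z (the intrinsics and any distortion apply to the point x, -y, -z); pixel columns grow to the right and rows downward; lengths in m; the calibration is good to about 2 mm. A picture is of the moment at which its call begins.
- finish_job(): hands the job in, once; it reports no verdict.
The state is a dict: "clock": time; "joints": joint angles; "qvel": joint speeds; "joint_efforts": joint torques, N m; "eef_pos": TCP position; "orientation": TCP orientation; "contact_force": force on the tool from outside, world axes, zero at the start; "moment": the same for the moment, N m; "width": finger opening in m.
Only numpy, scipy, OpenCV 4.12 (cv2) and the standard library are available. Lean on these libraries where they do the work, as an engineer would, in place of code of your own. Each camera call takes 0.05 s, during which the arm holds its last target.

## Task

Clear the test pieces off the black print bed: with the fingertips, sweep the three flat pieces (bar, ring and U-shaped clip) across the bed and over its long edge into the empty, undivided scrap tray. Push them only, never lift or carry them, and leave the tall vase and rocket standing on the bed where they are.

Things in the scene. Friction and masses are not known exactly. Their poses are not given: they have to be found in the camera images.
- bed: Print bed: black rectangular sheet, 290 mm (its x) by 200 mm (its y), fixed, flat top 50 mm above the table, no rim. Origin at the centre of its foot, on the table. A tray stands along each long edge (y = +100 and -100 mm), the scrap tray along either. The flat pieces start near x = -100, 0 and +100 mm, one each; the tall prints stand between them near x = -50 and +50 mm.
- scrap_tray: Open grey tray, empty and undivided, fixed. 300 mm (its x, parallel to the bed's) by 120 mm by 36 mm high, walls and floor 4 mm. Origin at the centre of its underside, on the table. Its long wall is tucked 12 mm under the overhanging bed sheet, so what is pushed over that edge drops in. Its rim is 14 mm below the bed's top.
- sorting_tray: Grey tray of the same size and fixed along the bed's other long edge in the same way, but divided into ten compartments holding small screws and nuts (nothing above its 36 mm rim). Not for the flat pieces. Origin at the centre of its underside.
- bar: Flat test piece: a plain bar 36 mm (its x) by 14 mm (its y), 14 mm high, about 12 g, white printed plastic, loose. Origin at the centre of its underside as it lies at the start; its own z points up then.
- ring: Flat test piece: a ring 32 mm in diameter with a 14 mm hole, 14 mm high, about 12 g, white printed plastic, loose. Origin at the centre of its underside as it lies at the start; its own z points up then.
- clip: Flat test piece: a U-shaped clip, 30 mm (its x) by 24 mm (its y), 14 mm high, its open side towards its +y, about 12 g, white printed plastic, loose. Origin at the centre of its underside as it lies at the start; its own z points up then.
- vase: Finished print, to be left alone: a small waisted vase 26 mm in diameter and 40 mm tall, white printed plastic, about 30 g, standing loose on the bed. Origin at the centre of its foot.
- rocket: Finished print, to be left alone: a small pointed rocket with three fins, 25 mm across and 42 mm tall, white printed plastic, about 30 g, standing loose on the bed. Origin at the centre of its foot.

How it is judged:
By the outcome, as a careful person would: the job done as asked, in the order asked, and still so for the second after the job is handed in, with the robot touching nothing.
It also fails if it takes over 64 s, if anything falls off the work surface, if the arm or the gripper's body presses on something with over 40 N, if the wrist force passes 120 N, or if a joint passes its speed limit or range.

## Working session

There is one attempt and no reset: what is moved stays moved. The work goes in short steps, Python scripts to look and compute and a tool call to move; the robot and the scene stay as the last step left them, time stands still between calls to the robot, and variables do not carry over. Pictures are saved under pics/ and viewed, and the job is handed in when it is done.

Besides the shell and the picture viewer there is one more tool, called after "Emit:" as name(argument=value, ...), one argument or row to a line, values as JSON. carry_out: Moves the arm, as the interface text tells. Its arguments: {"type":"object","properties":{"increments":{"type":"array"},"force":{"type":"number"}},"required":["increments"]}

```bash
mkdir -p pics
python3 - <<'E'
from workcell import ctrl, vision
import cv2,numpy as np
print(ctrl.observe())
for n in("top","side"):
    d=vision.get_image(n); cv2.imwrite(f"pics/{n}0.png",d["frame"][:,:,::-1]); np.savez(f"{n}0.npz",**d)
    print(n,d["fovy"],d["cx"],d["cy"],d["dist"],d["view"])
E
```

```text
{'clock': 0.0, 'joints': array([59.67553672, 24.44808671,  4.23146535, 92.05168733, -1.9529157 ,
       63.64480091, -3.84538424]), 'qvel': array([-0.02979754,  0.05287859, -0.0826258 ,  0.014914  ,  0.02657739,
       -0.05857663,  0.0714115 ]), 'joint_efforts': array([ 1.43072462e-03, -9.35803413e+01,  3.66702899e+00, -4.54167831e+01,
       -4.87422233e-02,  2.02975678e-02,  1.42385561e-04]), 'eef_pos': array([ 0.25002348, -0.62651254,  0.20479817]), 'orientation': array([[ 9.28768301e-01,  3.70660388e-01, -5.64842077e-04],
       [ 3.70660803e-01, -9.28767619e-01,  1.13085851e-03],
       [-1.05442576e-04, -1.25967036e-03, -9.99999201e-01]]), 'contact_force': array([ 0.05809003, -0.39540962,  0.41740004]), 'moment': array([-0.02450094, -0.02317865, -0.02105531]), 'width': 0.09384076367251767}
top 51.169604545112115 249.80801168754073 196.14664478998785 [-0.11057568  0.          0.          0.          0.        ] [[-0.02865117 -0.99958434  0.00320286  0.04476694]
 [ 0.99500139 -0.02821287  0.09579281 -0.54356486]
 [-0.09566263  0.00593142  0.99539614 -0.64439822]
 [ 0.          0.          0.          1.        ]]
side 57.80654132122547 254.66604878411326 200.5873601342417 [0.02284322 0.         0.         0.         0.        ] [[ 0.92609237 -0.37721489 -0.00786386 -0.51040337]
 [ 0.23349129  0.55661853  0.7972814  -0.19838909]
 [-0.29636925 -0.74019236  0.60355657 -0.49504561]
 [ 0.          0.          0.          1.        ]]
```

View pics/top0.png

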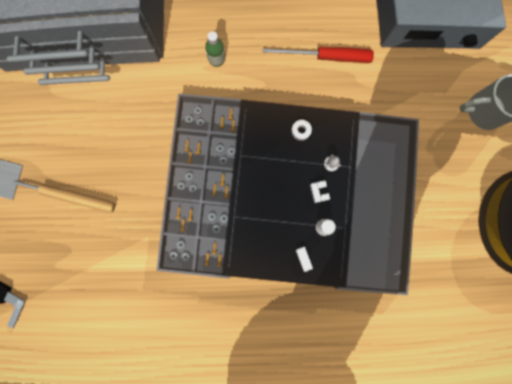

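View pics/side0.png

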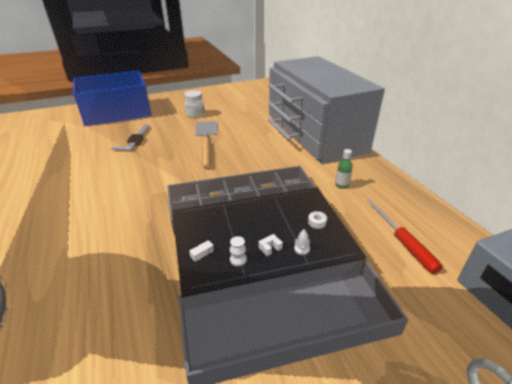

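The top view shows the scrap tray on the right (world -y). The ring is at about (302,129), the rocket (332,163), the clip (319,191), the vase (326,228) and the bar (305,259). Next I'll measure them.

```bash
cat > h.py <<'E'
import numpy as np,cv2
def K(d):
    f=192/np.tan(np.radians(d["fovy"])/2); return np.array([[f,0,d["cx"]],[0,f,d["cy"]],[0,0,1.]])
def cast(d,uv,z):
    p=cv2.undistortPoints(np.array(uv,float).reshape(-1,1,2),K(d),np.array(d["dist"],float))[:,0]
    V=d["view"];R=V[:3,:3];c=-R.T@V[:3,3]
    r=np.c_[p[:,0],-p[:,1],-np.ones(len(p))]@R
    return (c+r*((z-c[2])/r[:,2])[:,None])[:,:2]
def proj(d,P):
    q=np.c_[np.array(P,float).reshape(-1,3),np.ones(len(np.array(P).reshape(-1,3)))]@d["view"].T
    q=q[:,:3]*[1,-1,-1]
    return cv2.projectPoints(q,np.zeros(3),np.zeros(3),K(d),np.array(d["dist"],float))[0][:,0]
def white(d):
    f=d["frame"].astype(int); return ((f.min(2)>125)&(f.max(2)-f.min(2)<40)).astype(np.uint8)
def blobs(d,box):
    m=white(d);M=np.zeros_like(m);x0,y0,x1,y1=box;M[y0:y1,x0:x1]=m[y0:y1,x0:x1]
    return [c for c in cv2.findContours(M,cv2.RETR_EXTERNAL,cv2.CHAIN_APPROX_NONE)[0] if cv2.contourArea(c)>15]
def z_at(d,z):  # world heightmap xyz from depth
    h,w=d["depth"].shape;uv=np.stack(np.meshgrid(np.arange(w),np.arange(h)),-1).reshape(-1,2).astype(float)
    p=cv2.undistortPoints(uv.reshape(-1,1,2),K(d),np.array(d["dist"],float))[:,0]
    D=d["depth"].reshape(-1);q=np.c_[p[:,0]*D,-p[:,1]*D,-D]
    V=d["view"];return ((q-V[:3,3])@V[:3,:3]).reshape(h,w,3)
E
python3 - <<'E'
from h import *
d=dict(np.load("top0.npz"));s=dict(np.load("side0.npz"))
for c in blobs(d,(225,95,360,290)):
    w=cast(d,c[:,0],.064); (cx,cy),(a,b),t=cv2.minAreaRect((w*1000).astype(np.float32))
    print("top",c[:,0].mean(0).round(1),"rect",round(cx),round(cy),round(a),round(b),round(t),"x",(w[:,0].min()*1e3).round(),(w[:,0].max()*1e3).round(),"y",(w[:,1].min()*1e3).round(),(w[:,1].max()*1e3).round())
for c in blobs(s,(165,195,340,280)):
    r=cv2.boundingRect(c);print("side",r, "foot on z.05",cast(s,[[r[0]+r[2]/2,r[1]+r[3]-1]],.05).round(3), "toprow z.09",cast(s,[[r[0]+r[2]/2,r[1]]],.091).round(3))
# bed corners from picks
for z,uv in((.05,[[241,101],[358,113],[346,286],[228,275]]),(.036,[[359,114],[418,120],[407,293],[347,287]])): print(cast(d,uv,z).round(3).tolist())
X=z_at(d,0)
for uv in((302,110),(260,200),(330,280),(380,200),(332,160),(326,226),(415,200)):print(uv,X[uv[1],uv[0]].round(3))
im=d["frame"][90:300,150:430,::-1];cv2.imwrite("pics/topz.png",cv2.resize(im,None,fx=2.8,fy=2.8,interpolation=cv2.INTER_CUBIC))
im=s["frame"][190:290,160:350,::-1];cv2.imwrite("pics/sidez.png",cv2.resize(im,None,fx=4,fy=4,interpolation=cv2.INTER_CUBIC))
E
```

```text
top [304. 259.] rect 440 -52 37 15 19 x 421.0 459.0 y -64.0 -40.0
top [325.8 227.3] rect 488 -89 23 28 43 x 476.0 500.0 y -103.0 -73.0
top [319.6 191.1] rect 546 -82 31 25 11 x 529.0 562.0 y -96.0 -68.0
top [331.  163.5] rect 589 -103 24 19 89 x 579.0 599.0 y -115.0 -90.0
top [301.3 129.3] rect 646 -57 31 32 88 x 631.0 662.0 y -72.0 -41.0
side (189, 241, 24, 19) foot on z.05 [[ 0.435 -0.063]] toprow z.09 [[ 0.438 -0.066]]
side (230, 236, 16, 30) foot on z.05 [[ 0.484 -0.097]] toprow z.09 [[ 0.493 -0.077]]
side (259, 234, 23, 21) foot on z.05 [[ 0.54  -0.095]] toprow z.09 [[ 0.54  -0.092]]
side (294, 230, 15, 24) foot on z.05 [[ 0.587 -0.112]] toprow z.09 [[ 0.588 -0.103]]
side (308, 211, 19, 17) foot on z.05 [[ 0.642 -0.067]] toprow z.09 [[ 0.635 -0.071]]
[[0.701, 0.039], [0.677, -0.155], [0.394, -0.12], [0.417, 0.068]]
[[0.679, -0.161], [0.667, -0.264], [0.376, -0.226], [0.39, -0.125]]
(302, 110) [ 0.683 -0.061  0.052]
(260, 200) [0.536 0.013 0.048]
(330, 280) [ 0.404 -0.095  0.05 ]
(380, 200) [ 0.533 -0.198  0.005]
(332, 160) [ 0.592 -0.099  0.085]
(326, 226) [ 0.49  -0.084  0.091]
(415, 200) [ 0.532 -0.264 -0.   ]
```

View pics/topz.png

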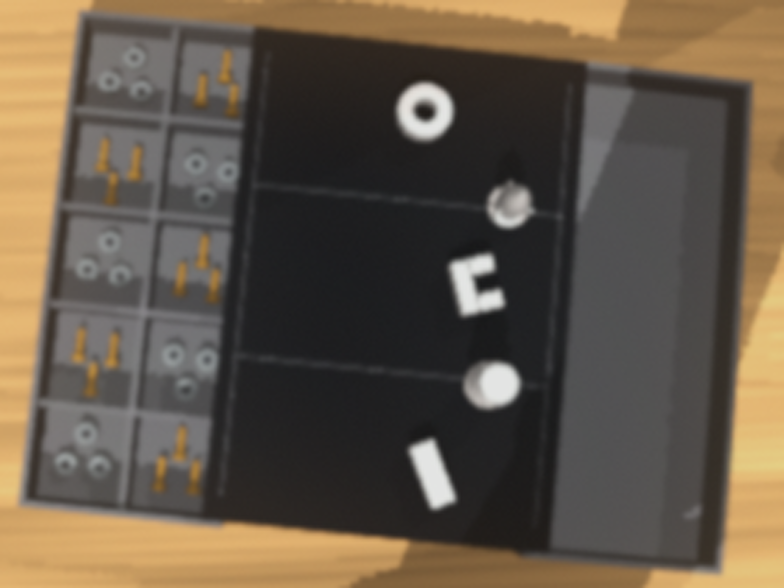

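View pics/sidez.png

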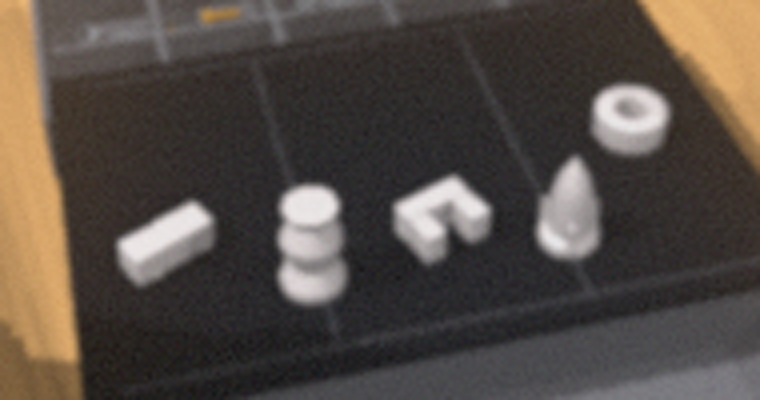

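The bed is yawed about -7°. The clip's open side faces the scrap tray. I'll work in the bed frame and check the heights of the surroundings.

```bash
cat >> h.py <<'E'
A=np.radians(-7.05);U=np.array([np.cos(A),np.sin(A)]);W=np.array([np.sin(A),-np.cos(A)])  # bed x ; toward scrap
C=np.array([.547,-.042])
def bed(p): p=np.atleast_2d(p)-C; return np.c_[p@U,p@W]
def inc(st,xy,z):
    R=st["orientation"];return (R.T@(np.r_[xy,z]-st["eef_pos"])).round(4)
def turn(st):
    from scipy.spatial.transform import Rotation as Q
    T=np.c_[np.r_[-W,0],np.r_[U,0],[0,0,-1]]
    return Q.from_matrix(st["orientation"].T@T).as_rotvec().round(4)
E
python3 - <<'E'
from h import *
from workcell import ctrl
d=dict(np.load("top0.npz"));st=ctrl.observe()
for c in blobs(d,(225,95,360,290)):
    w=bed(cast(d,c[:,0],.064))*1e3; print(c[:,0].mean(0).round(), "bedx",w[:,0].min().round(),w[:,0].max().round(),"w",w[:,1].min().round(),w[:,1].max().round())
for n,uv,z in(("vase",(324.5,227.5),.06),("rocket",(332,163),.056)):print(n,(bed(cast(d,[uv],z))*1e3).round())
print("edge",(bed(cast(d,[[241,101],[358,113],[346,286],[228,275]],.05))*1e3).round().tolist())
X=z_at(d,0)
H=X[...,2];H[d["depth"]==0]=0
for n,(a,b,c,e) in dict(psu=(376,0,512,60),cab=(0,0,165,90),bottle=(200,25,230,70),mug=(455,70,512,135),spool=(470,165,512,280)).items():
    r=X[b:e,a:c].reshape(-1,3);r=r[r[:,2]>.03];print(n,r.min(0).round(2),r.max(0).round(2))
t=turn(st);print(t,np.linalg.norm(t)*57.3)
print(inc(st,[.44,-.33],.2),inc(st,C+U*-.1+W*-.04,.15))
E
```

```text
[304. 259.] bedx -123.0 -86.0 w 10.0 37.0
[326. 227.] bedx -65.0 -40.0 w 38.0 68.0
[320. 191.] bedx -14.0 21.0 w 25.0 55.0
[331. 164.] bedx 39.0 60.0 w 43.0 67.0
[301. 129.] bedx 84.0 117.0 w -13.0 18.0
vase [[-53.  52.]]
rocket [[52. 57.]]
edge [[143.0, -100.0], [142.0, 96.0], [-142.0, 96.0], [-142.0, -93.0]]
psu [ 0.8  -0.42  0.03] [ 0.9  -0.22  0.09]
cab [0.75 0.18 0.03] [0.9  0.47 0.17]
bottle [0.78 0.07 0.03] [0.81 0.1  0.09]
mug [ 0.66 -0.45  0.03] [ 0.73 -0.34  0.09]
spool [ 0.42 -0.42  0.03] [ 0.55 -0.38  0.07]
[-1.000e-03 -5.000e-04 -1.068e+00] 61.196433532294186
[ 0.2863 -0.205   0.0051] [ 0.4241 -0.516   0.0554]
```

Emit:
carry_out(
  increments=[
    [[0.28,-0.2,0.0],[0,0,-1.068],0.015],
    [[0.28,-0.2,0.0],[0,0,-1.068],0.015],
    [[0.28,-0.2,0.0],[0,0,-1.068],0.015],
    [[0.28,-0.2,0.0],[0,0,-1.068],0.015],
    [[0.28,-0.2,0.0],[0,0,-1.068],0.015],
    [[0.28,-0.2,0.0],[0,0,-1.068],0.015],
    [[0.28,-0.2,0.0],[0,0,-1.068],0.015],
    [[0.28,-0.2,0.0],[0,0,-1.068],0.015],
  ],
)

```text
clock: 0.77
eef_pos: [0.4308, -0.3445, 0.2055]
orientation: [[0.184, 0.983, -0.0], [0.983, -0.184, -0.0], [-0.0, -0.0, -1.0]]
contact_force: [0.5, -1.5, 0.2]
width: 0.0442
```

```bash
cat > q.py <<'E'
import sys
from h import *
from workcell import ctrl
s=ctrl.observe();b,w,z=[float(v)/1e3 for v in sys.argv[1:4]]
print("t",s["clock"].__round__(2),"tcp",s["eef_pos"].round(4),"bed",(bed(s["eef_pos"][:2])*1e3).round(1),"F",s["contact_force"].round(1),"width",round(s["width"],4),"j",s["joints"].round())
print("inc",inc(s,C+U*b+W*w,z),"turn",turn(s))
E
python3 q.py -105 -12 120
```

```text
t 0.77 tcp [ 0.4308 -0.3445  0.2055] bed [[-78.2 314.5]] F [ 0.5 -1.5  0.2] width 0.0442 j [ 44.  14. -14. 107.   4.  60.  18.]
inc [ 0.3242 -0.047   0.0854] turn [-0.0001  0.0001 -0.062 ]
```

Emit:
carry_out(
  increments=[
    [[0.32,-0.047,0.04],[0,0,-0.06],0.015],
    [[0.32,-0.047,0.04],[0,0,-0.06],0.015],
    [[0.32,-0.047,0.04],[0,0,-0.06],0.015],
    [[0.32,-0.047,0.04],[0,0,-0.06],0.015],
    [[0.32,-0.047,0.04],[0,0,-0.06],0.015],
    [[0.32,-0.047,0.04],[0,0,-0.06],0.015],
    [[0.32,-0.047,0.04],[0,0,-0.06],0.015],
    [[0.32,-0.047,0.04],[0,0,-0.06],0.015],
  ],
)

```text
clock: 1.43
eef_pos: [0.4444, -0.0206, 0.1653]
orientation: [[0.13, 0.992, 0.0], [0.992, -0.13, 0.0], [0.0, 0.0, -1.0]]
contact_force: [0.1, -0.6, 0.0]
width: 0.0148
```

```bash
python3 q.py -105 -12 80
```

```text
t 1.43 tcp [ 0.4444 -0.0206  0.1653] bed [[-104.5   -8.7]] F [ 0.1 -0.6  0. ] width 0.0148 j [ 22.   7. -29. 121.   4.  52. -17.]
inc [ 0.0033 -0.0006  0.0853] turn [ 0.0001 -0.0001 -0.0069]
```

Emit:
carry_out(
  increments=[
    [[0.006,-0.001,0.03],[0,0,-0.007],0.015],
    [[0.006,-0.001,0.06],[0,0,-0.007],0.015],
    [[0.006,-0.001,0.085],[0,0,-0.007],0.015],
    [[0.006,-0.001,0.085],[0,0,-0.007],0.015],
  ],
)

```text
clock: 1.77
eef_pos: [0.442, -0.0169, 0.0769]
orientation: [[0.123, 0.992, -0.006], [0.992, -0.123, 0.001], [-0.0, -0.006, -1.0]]
contact_force: [-1.1, -0.3, -0.4]
width: 0.0146
```

```bash
cat > look.py <<'E'
import sys
from h import *
from workcell import vision
n,box=sys.argv[1],dict(top=(225,90,435,300),side=(160,180,420,384))[sys.argv[1]]
d=vision.get_image(n);x0,y0,x1,y1=box
cv2.imwrite("pics/"+sys.argv[2],cv2.resize(d["frame"][y0:y1,x0:x1,::-1],None,fx=2.8,fy=2.8,interpolation=cv2.INTER_CUBIC))
E
python3 q.py -105 -14 55; python3 look.py side a1.png;python3 look.py top a2.png
```

```text
t 1.77 tcp [ 0.442  -0.0169  0.0769] bed [[-107.3  -12. ]] F [-1.1 -0.3 -0.4] width 0.0146 j [ 19.  15. -28. 126.  11.  41. -23.]
inc [0.002  0.0024 0.0218] turn [-0.0061  0.     -0.    ]
```

View pics/a1.png

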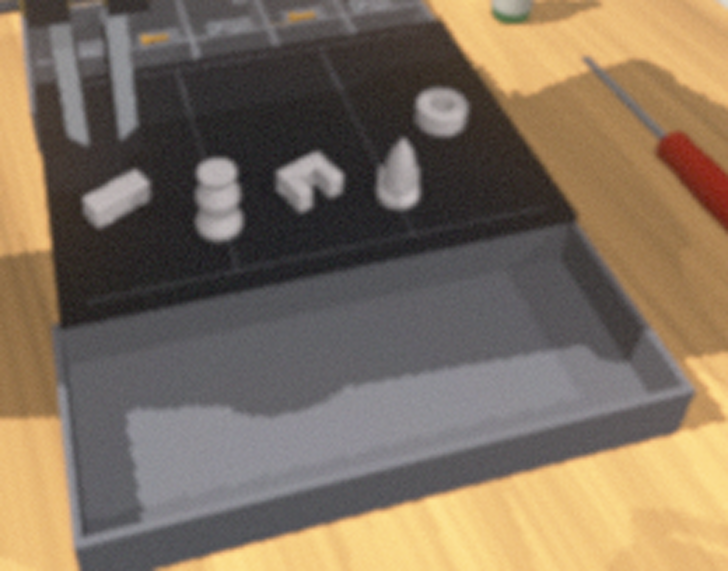

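View pics/a2.png

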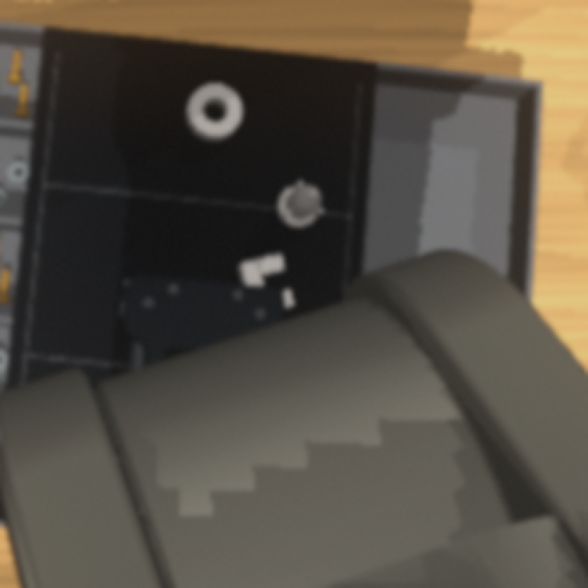

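The bar is ahead of the fingertips, and the path between it and the vase is clear. I'll lower to 5 mm above the bed.

Emit:
carry_out(
  increments=[
    [[0.003,0.001,0.011],[-0.006,0,0],0.015],
    [[0.003,0.001,0.021],[-0.006,0,0],0.015],
    [[0.003,0.001,0.021],[-0.006,0,0],0.015],
    [[0.003,0.001,0.021],[-0.006,0,0],0.015],
  ],
)

```text
clock: 2.2
eef_pos: [0.4462, -0.0146, 0.0601]
orientation: [[0.124, 0.992, 0.006], [0.992, -0.124, -0.001], [-0.0, 0.006, -1.0]]
contact_force: [0.8, 0.5, -0.8]
width: 0.0154
```

```bash
python3 q.py -105 106 55; python3 look.py side a3.png
```

```text
t 2.2 tcp [ 0.4462 -0.0146  0.0601] bed [[-103.4  -14.9]] F [ 0.8  0.5 -0.8] width 0.0154 j [ 18.  17. -28. 127.  13.  39. -26.]
inc [-0.1209 -0.0015  0.0051] turn [ 0.006   0.0001 -0.0012]
```

View pics/a3.png

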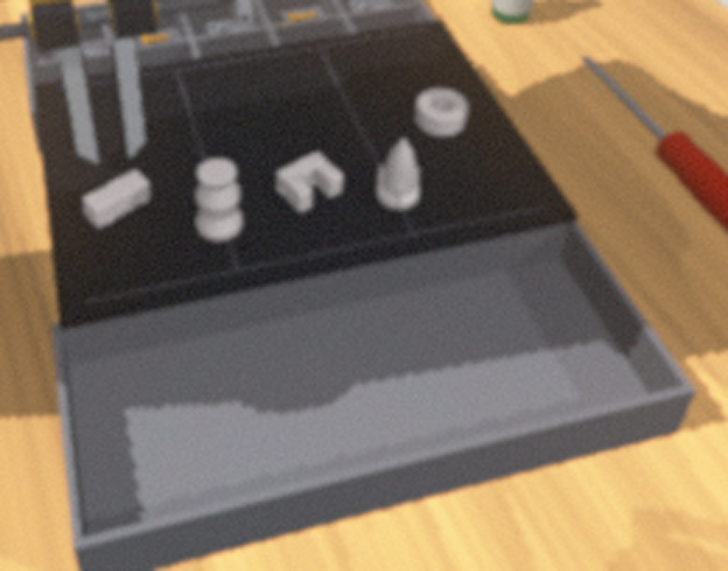

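Emit:
carry_out(
  increments=[
    [[0.0,-0.001,0.003],[0,0,0],0.015],
    [[0.0,-0.001,0.005],[0,0,0],0.015],
    [[-0.005,-0.001,0.005],[0,0,0],0.015],
    [[-0.013,-0.001,0.005],[0,0,0],0.015],
    [[-0.021,-0.001,0.005],[0,0,0],0.015],
    [[-0.03,-0.001,0.005],[0,0,0],0.015],
    [[-0.038,-0.001,0.005],[0,0,0],0.015],
    [[-0.045,-0.001,0.005],[0,0,0],0.015],
  ],
)

```text
clock: 2.92
eef_pos: [0.4394, -0.0602, 0.0545]
orientation: [[0.125, 0.992, 0.006], [0.992, -0.125, -0.001], [-0.0, 0.006, -1.0]]
contact_force: [0.8, -0.3, 0.8]
width: 0.0151
```

```bash
python3 q.py -105 106 55; python3 look.py side a4.png
```

```text
t 2.92 tcp [ 0.4394 -0.0602  0.0545] bed [[-104.6   31.3]] F [ 0.8 -0.3  0.8] width 0.0151 j [ 23.  17. -26. 127.  12.  38. -20.]
inc [-0.0747 -0.0003 -0.0005] turn [ 0.006   0.0001 -0.0019]
```

View pics/a4.png

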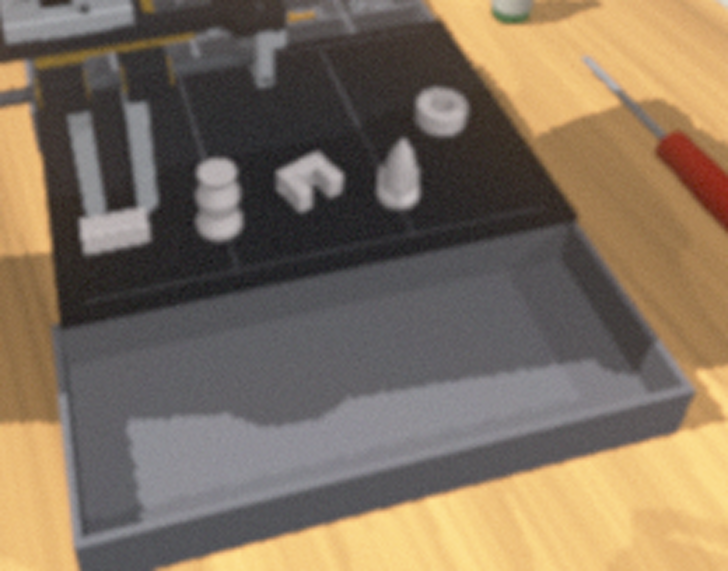

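The bar (115,230) has aligned square against both fingers, clear of the vase. I'll keep pushing.

Emit:
carry_out(
  increments=[
    [[-0.006,0,0],[0,0,0],0.015],
    [[-0.015,0,0],[0,0,0],0.015],
    [[-0.025,0,0],[0,0,0],0.015],
    [[-0.035,0,0],[0,0,0],0.015],
    [[-0.045,0,0],[0,0,0],0.015],
    [[-0.055,0,0],[0,0,0],0.015],
    [[-0.065,0,0],[0,0,0],0.015],
    [[-0.075,0,0],[0,0,0],0.015],
  ],
)

```text
clock: 3.63
eef_pos: [0.4301, -0.1344, 0.0545]
orientation: [[0.124, 0.992, 0.006], [0.992, -0.124, -0.001], [0.0, 0.006, -1.0]]
contact_force: [-0.4, 0.5, 0.7]
width: 0.0149
```

```bash
python3 q.py -105 106 160; python3 look.py side a5.png
```

```text
t 3.63 tcp [ 0.4301 -0.1344  0.0545] bed [[-104.7  106.1]] F [-0.4  0.5  0.7] width 0.0149 j [ 31.  17. -25. 127.  12.  38.  -9.]
inc [ 1.000e-04  3.000e-04 -1.055e-01] turn [ 0.006  -0.     -0.0013]
```

View pics/a5.png

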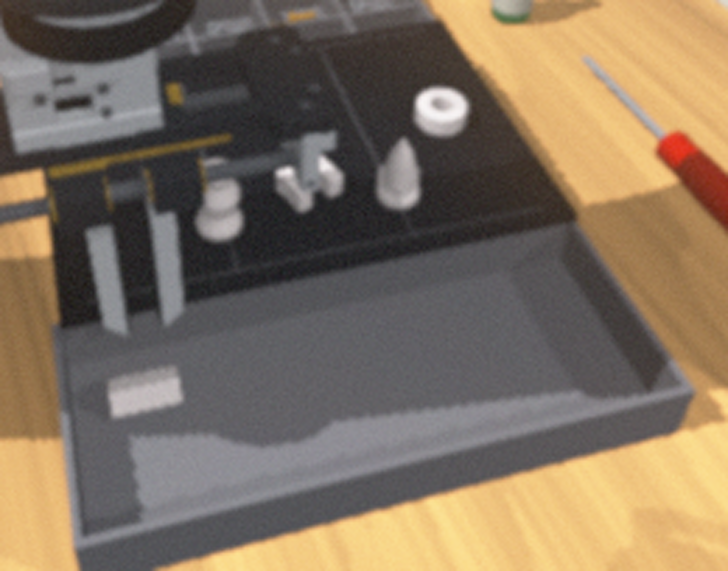

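The bar lies in the scrap tray at (145,392). I'll rise and go to the ring.

Emit:
carry_out(
  increments=[
    [[0,0,-0.03],[0,0,0],0.012],
    [[0,0,-0.065],[0,0,0],0.012],
    [[0,0,-0.1],[0,0,0],0.012],
    [[0.03,0.03,-0.1],[0,0,0],0.012],
    [[0.055,0.065,-0.1],[0,0,0],0.012],
    [[0.08,0.1,-0.1],[0,0,0],0.012],
    [[0.1,0.13,-0.1],[0,0,0],0.012],
    [[0.12,0.16,-0.1],[0,0,0],0.012],
  ],
)

```text
clock: 4.35
eef_pos: [0.6052, -0.0328, 0.1554]
orientation: [[0.124, 0.992, 0.006], [0.992, -0.124, -0.001], [0.0, 0.006, -1.0]]
contact_force: [-0.2, -1.0, 0.5]
width: 0.0116
```

```bash
python3 q.py 100 -34 85
```

```text
t 4.35 tcp [ 0.6052 -0.0328  0.1554] bed [[ 56.6 -16.3]] F [-0.2 -1.   0.5] width 0.0116 j [ 19.  23. -28. 103.  13.  57. -21.]
inc [0.0177 0.0429 0.0707] turn [ 0.0064 -0.0002 -0.0009]
```

Emit:
carry_out(
  increments=[
    [[0.009,0.02,0],[0.006,0,0],0.012],
    [[0.018,0.043,0],[0.006,0,0],0.012],
    [[0.018,0.043,0.01],[0.006,0,0],0.012],
    [[0.018,0.043,0.03],[0.006,0,0],0.012],
    [[0.018,0.043,0.05],[0.006,0,0],0.012],
    [[0.018,0.043,0.07],[0.006,0,0],0.012],
    [[0.018,0.043,0.07],[0.006,0,0],0.012],
  ],
)

```text
clock: 4.93
eef_pos: [0.6462, -0.0218, 0.0817]
orientation: [[0.124, 0.992, -0.006], [0.992, -0.124, 0.0], [-0.0, -0.005, -1.0]]
contact_force: [0.0, -0.5, -1.0]
width: 0.0117
```

```bash
python3 q.py 100 -34 55; python3 look.py side a6.png
```

```text
t 4.93 tcp [ 0.6462 -0.0218  0.0817] bed [[ 96.  -32.2]] F [ 0.  -0.5 -1. ] width 0.0117 j [ 16.  32. -26. 100.  17.  53. -25.]
inc [0.0018 0.0042 0.0267] turn [-0.0055  0.0005 -0.0008]
```

View pics/a6.png

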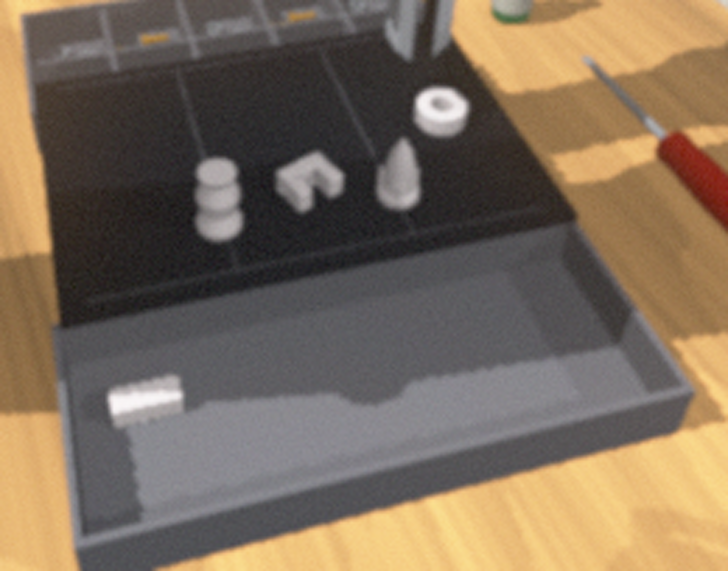

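Emit:
carry_out(
  increments=[
    [[0.002,0.004,0.009],[0,0,0],0.012],
    [[0.002,0.004,0.018],[0,0,0],0.012],
    [[0.002,0.004,0.027],[0,0,0],0.012],
    [[0.002,0.004,0.027],[0,0,0],0.012],
    [[-0.004,0.004,0.027],[0,0,0],0.012],
    [[-0.012,0.004,0.027],[0,0,0],0.012],
    [[-0.021,0.004,0.027],[0,0,0],0.012],
    [[-0.03,0.004,0.027],[0,0,0],0.012],
  ],
)

```text
clock: 5.65
eef_pos: [0.649, -0.0532, 0.0592]
orientation: [[0.124, 0.992, 0.001], [0.992, -0.124, -0.0], [-0.0, 0.001, -1.0]]
contact_force: [0.5, 0.4, 0.1]
width: 0.0121
```

```bash
python3 q.py 100 106 55; python3 look.py side a7.png
```

```text
t 5.65 tcp [ 0.649  -0.0532  0.0592] bed [[102.6  -1.4]] F [0.5 0.4 0.1] width 0.0121 j [ 18.  33. -26. 101.  18.  50. -23.]
inc [-0.1074 -0.0024  0.0042] turn [ 0.0007  0.0003 -0.0016]
```

View pics/a7.png

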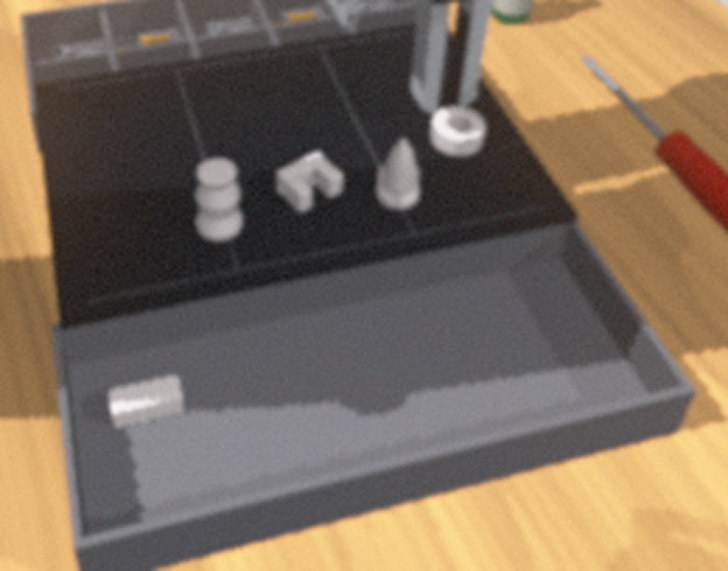

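The ring (458,131) sits centred against the two fingers. I'll continue, 3 mm lower.

Emit:
carry_out(
  increments=[
    [[-0.006,0,0.002],[0,0,0],0.012],
    [[-0.014,0,0.003],[0,0,0],0.012],
    [[-0.023,0,0.003],[0,0,0],0.012],
    [[-0.032,0,0.003],[0,0,0],0.012],
    [[-0.041,0,0.003],[0,0,0],0.012],
    [[-0.05,0,0.003],[0,0,0],0.012],
    [[-0.058,0,0.003],[0,0,0],0.012],
    [[-0.063,0,0.003],[0,0,0],0.012],
  ],
)

```text
clock: 6.37
eef_pos: [0.6409, -0.1158, 0.0557]
orientation: [[0.125, 0.992, -0.0], [0.992, -0.125, -0.0], [-0.0, 0.0, -1.0]]
contact_force: [-0.2, 0.4, -0.6]
width: 0.0123
```

```bash
python3 q.py 100 106 55; python3 look.py side a8.png
```

```text
t 6.37 tcp [ 0.6409 -0.1158  0.0557] bed [[102.2  61.7]] F [-0.2  0.4 -0.6] width 0.0123 j [ 23.  33. -25. 101.  18.  50. -17.]
inc [-0.0443 -0.0022  0.0007] turn [ 0.      0.0003 -0.002 ]
```

View pics/a8.png

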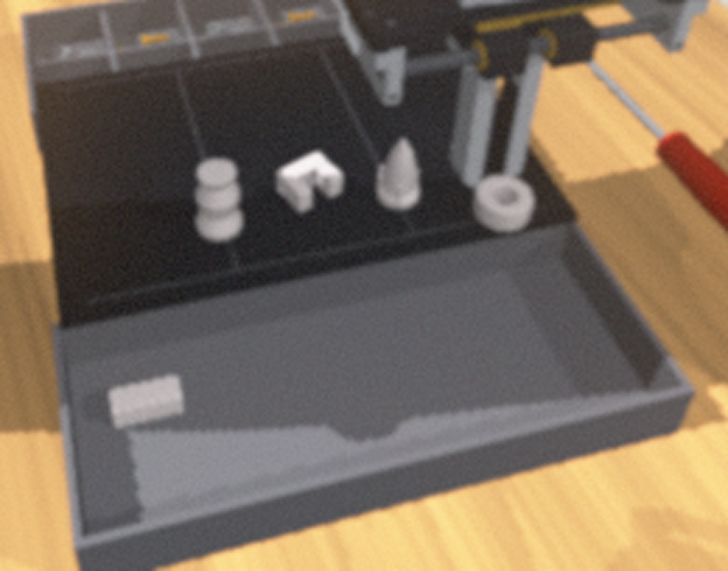

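Emit:
carry_out(
  increments=[
    [[-0.006,0,0],[0,0,0],0.012],
    [[-0.014,0,0],[0,0,0],0.012],
    [[-0.022,0,0],[0,0,0],0.012],
    [[-0.03,0,0],[0,0,0],0.012],
    [[-0.038,0,0],[0,0,0],0.012],
    [[-0.045,0,0],[0,0,0],0.012],
    [[-0.045,0,0],[0,0,0],0.012],
  ],
)

```text
clock: 7.0
eef_pos: [0.6351, -0.1612, 0.0556]
orientation: [[0.126, 0.992, -0.0], [0.992, -0.126, -0.001], [-0.001, -0.0, -1.0]]
contact_force: [0.1, -0.6, 0.3]
width: 0.0122
```

```bash
python3 q.py 100 106 160; python3 look.py side a9.png
```

```text
t 7.0 tcp [ 0.6351 -0.1612  0.0556] bed [[102.1 107.5]] F [ 0.1 -0.6  0.3] width 0.0122 j [ 27.  34. -25. 100.  18.  50. -13.]
inc [ 0.0014 -0.0021 -0.1044] turn [-0.0002  0.0007 -0.0031]
```

View pics/a9.png

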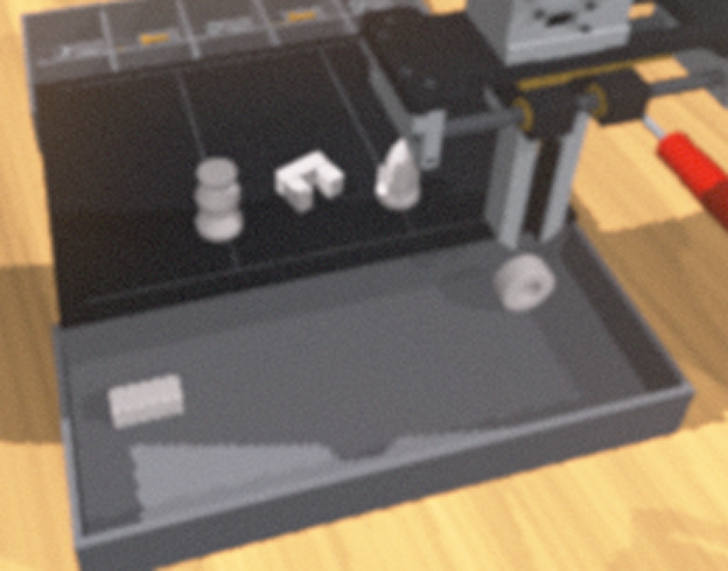

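The ring is tumbling into the tray at (525,283). I'll raise and go to the clip.

Emit:
carry_out(
  increments=[
    [[0,0,-0.03],[0,0,0],0.008],
    [[0,0,-0.065],[0,0,0],0.008],
    [[0,0,-0.1],[0,0,0],0.008],
    [[0.03,-0.025,-0.1],[0,0,0],0.008],
    [[0.06,-0.05,-0.1],[0,0,0],0.008],
    [[0.085,-0.075,-0.1],[0,0,0],0.008],
    [[0.105,-0.1,-0.1],[0,0,0],0.008],
    [[0.105,-0.1,-0.1],[0,0,0],0.008],
  ],
)

```text
clock: 7.72
eef_pos: [0.5459, -0.037, 0.1561]
orientation: [[0.118, 0.993, -0.001], [0.993, -0.118, 0.0], [0.0, -0.001, -1.0]]
contact_force: [2.0, -0.1, 0.8]
width: 0.0079
```

```bash
python3 q.py 3.5 2 80;  python3 look.py side b0.png
```

```text
t 7.72 tcp [ 0.5459 -0.037   0.1561] bed [[-1.7 -4.9]] F [ 2.  -0.1  0.8] width 0.0079 j [ 23.  18. -31. 110.  11.  55. -20.]
inc [-0.0069  0.0052  0.0761] turn [-0.0009 -0.0004  0.0052]
```

View pics/b0.png

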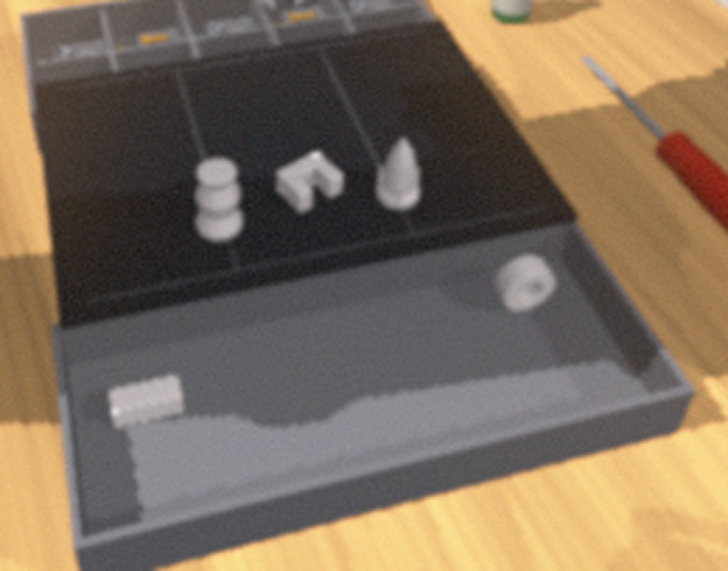

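The ring came to rest upright in the tray. The vase and rocket haven't moved. Now I'll lower behind the clip.

Emit:
carry_out(
  increments=[
    [[-0.002,0.005,0.01],[0,0,0.003],0.008],
    [[-0.004,0.005,0.03],[0,0,0.003],0.008],
    [[-0.004,0.005,0.05],[0,0,0.003],0.008],
    [[-0.004,0.005,0.07],[0,0,0.003],0.008],
    [[-0.004,0.005,0.07],[0,0,0.003],0.008],
  ],
)

```text
clock: 8.18
eef_pos: [0.5523, -0.0479, 0.0815]
orientation: [[0.128, 0.992, -0.005], [0.992, -0.128, 0.001], [0.0, -0.005, -1.0]]
contact_force: [-0.9, -0.6, 0.1]
width: 0.0078
```

```bash
python3 q.py 3.5 0 55;  python3 look.py side b1.png
```

```text
t 8.18 tcp [ 0.5523 -0.0479  0.0815] bed [[6.  5.2]] F [-0.9 -0.6  0.1] width 0.0078 j [ 22.  24. -29. 112.  16.  48. -23.]
inc [ 0.0052 -0.0024  0.0265] turn [-0.0051 -0.0001 -0.0053]
```

View pics/b1.png

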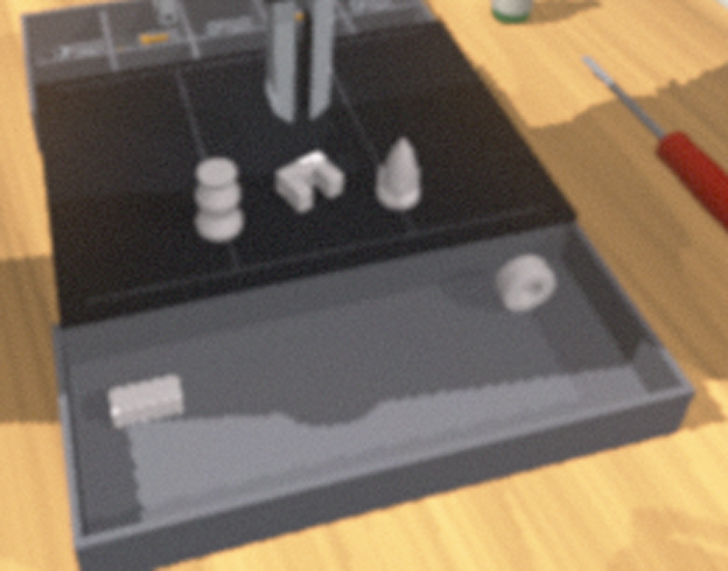

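Emit:
carry_out(
  increments=[
    [[0.004,-0.002,0.004],[0,0,0],0.008],
    [[0.006,-0.002,0.015],[0,0,0],0.008],
    [[0.006,-0.002,0.026],[0,0,0],0.008],
    [[0.006,-0.002,0.026],[0,0,0],0.008],
    [[0.001,-0.002,0.026],[0,0,0],0.008],
    [[-0.006,-0.002,0.026],[0,0,0],0.008],
    [[-0.013,-0.002,0.026],[0,0,0],0.008],
    [[-0.019,-0.002,0.026],[0,0,0],0.008],
  ],
)

```text
clock: 8.9
eef_pos: [0.5494, -0.0669, 0.0601]
orientation: [[0.128, 0.992, 0.001], [0.992, -0.128, -0.0], [-0.0, 0.001, -1.0]]
contact_force: [-0.0, -0.2, -0.5]
width: 0.0084
```

```bash
python3 q.py 3.5 106 55;  python3 look.py side b2.png
```

```text
t 8.9 tcp [ 0.5494 -0.0669  0.0601] bed [[ 5.5 24.4]] F [-0.  -0.2 -0.5] width 0.0084 j [ 23.  26. -28. 113.  17.  45. -22.]
inc [-0.0816 -0.0016  0.0051] turn [ 0.0006  0.0003 -0.0048]
```

View pics/b2.png

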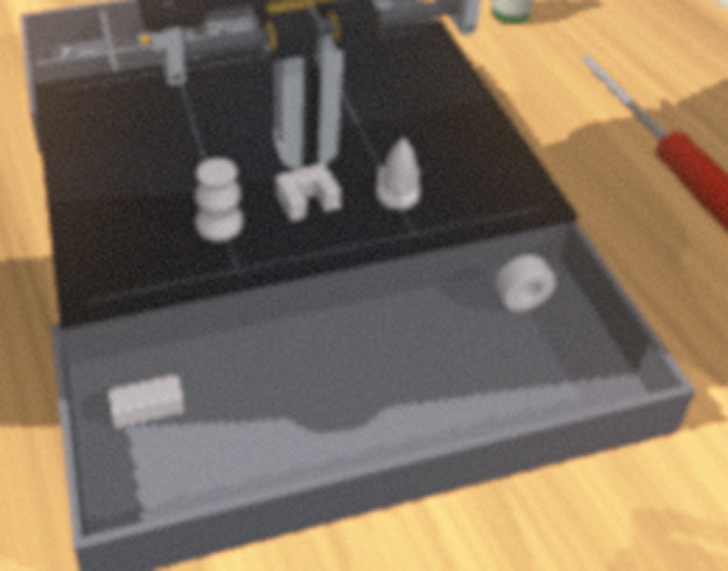

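The clip (309,190) is square against both fingers, with clear gaps to the vase and rocket.

Emit:
carry_out(
  increments=[
    [[-0.005,0,0.002],[0,0,0],0.008],
    [[-0.011,-0.001,0.004],[0,0,0],0.008],
    [[-0.018,-0.001,0.004],[0,0,0],0.008],
    [[-0.025,-0.001,0.004],[0,0,0],0.008],
    [[-0.032,-0.001,0.004],[0,0,0],0.008],
    [[-0.039,-0.001,0.004],[0,0,0],0.008],
    [[-0.044,-0.001,0.004],[0,0,0],0.008],
  ],
)

```text
clock: 9.53
eef_pos: [0.5426, -0.1102, 0.0557]
orientation: [[0.127, 0.992, 0.0], [0.992, -0.127, -0.0], [-0.0, 0.0, -1.0]]
contact_force: [-0.4, -0.3, -0.8]
width: 0.0082
```

```bash
python3 q.py 3.5 106 55;  python3 look.py side b3.png
```

```text
t 9.53 tcp [ 0.5426 -0.1102  0.0557] bed [[ 4.  68.2]] F [-0.4 -0.3 -0.8] width 0.0082 j [ 27.  26. -27. 113.  17.  44. -17.]
inc [-0.0378 -0.0004  0.0007] turn [ 0.      0.0001 -0.0047]
```

View pics/b3.png

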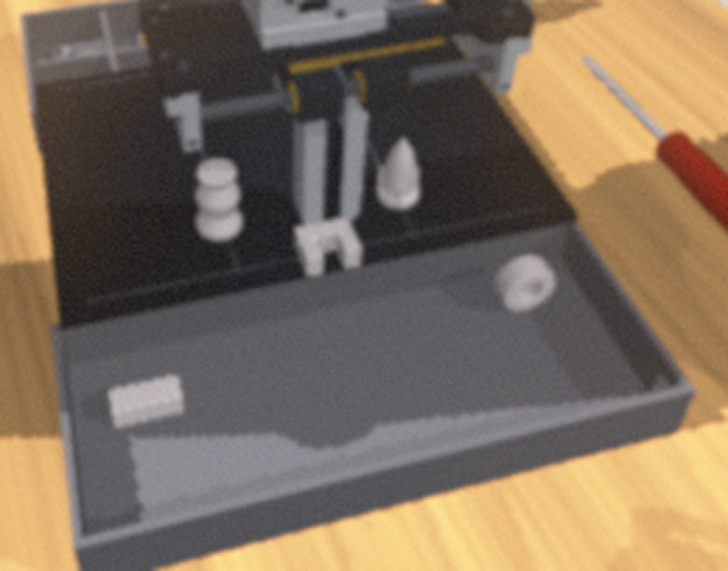

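Emit:
carry_out(
  increments=[
    [[-0.005,0,0],[0,0,0],0.008],
    [[-0.012,0,0],[0,0,0],0.008],
    [[-0.02,0,0],[0,0,0],0.008],
    [[-0.028,0,0],[0,0,0],0.008],
    [[-0.035,0,0],[0,0,0],0.008],
    [[-0.04,0,0],[0,0,0],0.008],
    [[-0.04,0,0],[0,0,0],0.008],
  ],
)

```text
clock: 10.17
eef_pos: [0.5374, -0.1502, 0.0556]
orientation: [[0.128, 0.992, -0.0], [0.992, -0.128, -0.0], [-0.0, -0.0, -1.0]]
contact_force: [-0.1, 0.9, -0.6]
width: 0.0082
```

```bash
python3 q.py 3.5 106 160;  python3 look.py side b4.png
```

```text
t 10.17 tcp [ 0.5374 -0.1502  0.0556] bed [[  3.8 108.5]] F [-0.1  0.9 -0.6] width 0.0082 j [ 31.  26. -27. 113.  17.  44. -13.]
inc [ 0.0025 -0.0003 -0.1044] turn [-0.0001  0.0003 -0.0056]
```

View pics/b4.png

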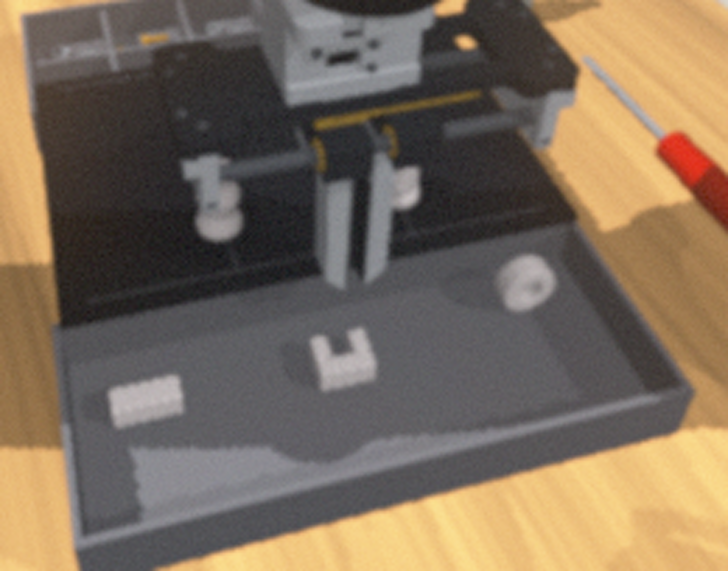

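The clip has flipped over into the tray at (343,358). I'll raise and retreat sideways over the scrap tray so I can check with both cameras.

Emit:
carry_out(
  increments=[
    [[0,0,-0.03],[0,0,0],0.008],
    [[0,0,-0.065],[0,0,0],0.008],
    [[0,0,-0.1],[0,0,0],0.008],
    [[-0.02,0,-0.13],[0,0,0],0.008],
    [[-0.055,0,-0.145],[0,0,0],0.008],
    [[-0.09,0,-0.145],[0,0,0],0.008],
    [[-0.125,0,-0.145],[0,0,0],0.008],
    [[-0.16,0,-0.145],[0,0,0],0.008],
  ],
)

```text
clock: 10.88
eef_pos: [0.5174, -0.3086, 0.2014]
orientation: [[0.126, 0.992, 0.001], [0.992, -0.126, -0.001], [-0.0, 0.001, -1.0]]
contact_force: [-0.3, -0.3, -0.3]
width: 0.008
```

Emit:
carry_out(
  increments=[
    [[-0.03,-0.02,0],[0,0,0],0.008],
    [[-0.06,-0.04,0],[0,0,0],0.008],
    [[-0.09,-0.05,0],[0,0,0],0.008],
    [[-0.12,-0.06,0],[0,0,0],0.008],
    [[-0.15,-0.06,0],[0,0,0],0.008],
    [[-0.18,-0.06,0],[0,0,0],0.008],
    [[-0.18,-0.06,0],[0,0,0],0.008],
  ],
)

```text
clock: 11.47
eef_pos: [0.4327, -0.4838, 0.2002]
orientation: [[0.132, 0.991, -0.001], [0.991, -0.132, -0.001], [-0.002, -0.001, -1.0]]
contact_force: [-0.7, 0.8, 0.0]
width: 0.0078
```

```bash
python3 q.py 3.5 106 160;  python3 look.py side b5.png; python3 look.py top b6.png
```

```text
t 11.47 tcp [ 0.4327 -0.4838  0.2002] bed [[-59.2 452.5]] F [-0.7  0.8  0. ] width 0.0078 j [ 58.  24. -21.  95.   9.  63.  27.]
inc [0.3471 0.0595 0.0396] turn [-0.0007  0.0015 -0.0094]
```

View pics/b5.png

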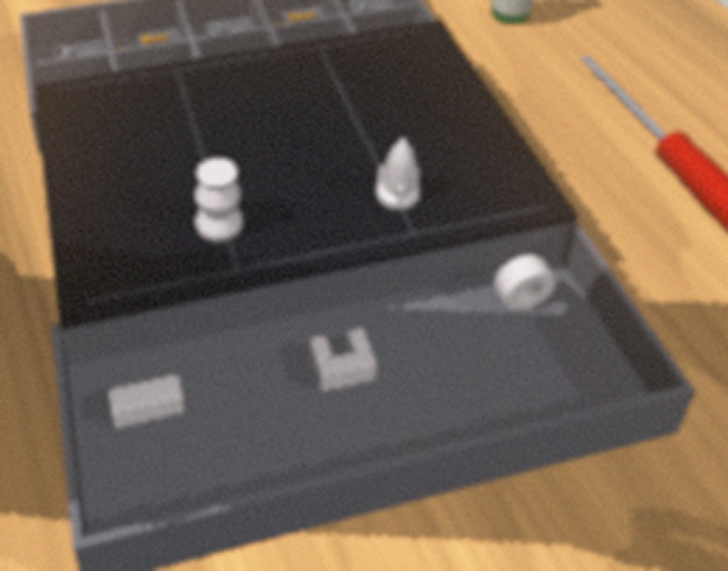

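View pics/b6.png

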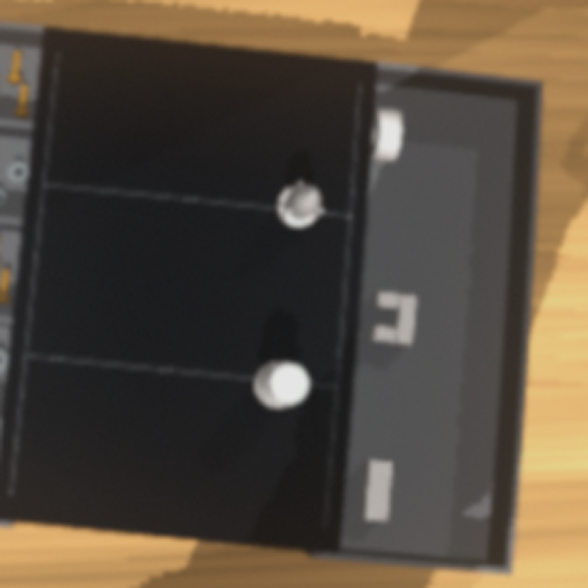

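All three pieces are in the tray. The vase (218,200) and rocket (399,175) are at the same pixels as before the pushes. I'll hand in.

```bash
python3 -c "
from workcell import finish_job
print(finish_job())"
```

```text
the job is handed in; nothing more can be done
None
```

I swept the bar, ring and clip one at a time straight over the bed's long edge into the empty scrap tray, and handed the job in at about 11.5 s. They were only pushed, with the fingertips about 5 mm above the bed.

- **Pieces:** The final side and top pictures show all three lying in the scrap tray. The ring ended up standing on its edge, and it had not moved in the pictures from its landing to the end. The clip lies upside down.
- **Vase and rocket:** Both still stand where they were. In the side pictures they stayed at the same pixels.
- **Forces and clearance:** The forces read at the end of each move stayed at about 2 N or less. At hand-in the arm was clear of everything.
- **Disagreements:** The measured tool tilt wavered by about 0.3° during some moves, and the tips ran up to 4 mm high at the start of the ring and clip pushes. I corrected the height and it made no difference to the result.

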